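# Put the ribbon rolls away at closing time

## Task

Closing time at the cake counter: pull open the drawer, slide every ribbon roll up off its spindle (and pick up the one lying on the counter, if there is one) and put them all into the drawer, then push the drawer fully shut. Leave the tub, the mug and the cake server where they are.

Things in the scene. Friction and masses are not known exactly. Their poses are not given: they have to be found in the camera images.
- roll_mint: ribbon roll wound in mint green on a cardboard core: a ring of 60 mm outer diameter, 27 mm bore, 34 mm high, about 90 g, rigid; origin at its centre, z along its bore (starts on one of the spindles, its underside on the stand's base)
- roll_coral: ribbon roll wound in coral red on a cardboard core: a ring of 60 mm outer diameter, 27 mm bore, 34 mm high, about 90 g, rigid; origin at its centre, z along its bore (starts on one of the spindles, its underside on the stand's base)
- roll_yellow: ribbon roll wound in yellow on a cardboard core: a ring of 60 mm outer diameter, 27 mm bore, 34 mm high, about 90 g, rigid; origin at its centre, z along its bore (starts on one of the spindles, its underside on the stand's base)
- roll_pink: ribbon roll wound in pink on a cardboard core: a ring of 60 mm outer diameter, 27 mm bore, 34 mm high, about 90 g, rigid; origin at its centre, z along its bore (starts on one of the spindles, its underside on the stand's base)
- roll_blue: ribbon roll wound in blue on a cardboard core: a ring of 60 mm outer diameter, 27 mm bore, 34 mm high, about 90 g, rigid; origin at its centre, z along its bore (starts flat on the counter behind the stand)
- post0 (a point): foot of spindle 0 of the ribbon stand, on top of its 18 mm thick base (the base is 90 mm deep, 320 mm long, fixed). The spindle is a steel post of 18 mm diameter rising 62 mm above this point; the four stand in a row 80 mm apart along this frame's y, post0 at the -y end; z is up
- post1 (a point): foot of spindle 1 of the ribbon stand, on top of its 18 mm thick base (the base is 90 mm deep, 320 mm long, fixed). The spindle is a steel post of 18 mm diameter rising 62 mm above this point; the four stand in a row 80 mm apart along this frame's y, post0 at the -y end; z is up
- post2 (a point): foot of spindle 2 of the ribbon stand, on top of its 18 mm thick base (the base is 90 mm deep, 320 mm long, fixed). The spindle is a steel post of 18 mm diameter rising 62 mm above this point; the four stand in a row 80 mm apart along this frame's y, post0 at the -y end; z is up
- post3 (a point): foot of spindle 3 of the ribbon stand, on top of its 18 mm thick base (the base is 90 mm deep, 320 mm long, fixed). The spindle is a steel post of 18 mm diameter rising 62 mm above this point; the four stand in a row 80 mm apart along this frame's y, post0 at the -y end; z is up
- drawer (a joint): opening of the drawer in m: 0 = shut, 0.198 = as far as it goes; slides with a little friction (about 1 N), stays where left. It is the one drawer of a low wooden cabinet fixed to the counter, 280 mm deep, 400 mm wide, 115 mm high; when shut, the white drawer front is flush with the cabinet's front
- drawer_handle (a point): middle of the drawer's bar handle: a dark round bar 11 mm thick, 120 mm long, along this frame's y, 35 mm in front of the drawer's front face; x points from the handle into the cabinet (the drawer opens towards -x), z up. The drawer's 15 mm thick white front reaches 24 mm above the bar's middle, the cabinet's top 38 mm
- drawer_front (a point): middle of the inner floor's edge at the foot of the drawer's front wall, 22 mm above the counter; moves with the drawer. Axes as the handle's. From here the inside runs 235 mm in +x, 179 mm to each side in y, and is 71 mm deep; the closing cabinet leaves 81 mm over the floor. Fully open, the 190 mm nearest the handle are clear of the cabinet
- tub: bystander: green plastic tub with lid, 84 mm diameter, 90 mm high, origin at the centre of its underside, z up
- mug: bystander: white mug, 76 mm diameter, 65 mm high, handle at +y, origin at the centre of its underside, z up
- server: bystander: cake server (flat spatula, 260 mm long) lying on top of the cabinet, along its own x
Not all that is in view belongs to the job. Of the things that look like the roll_blue, the middle-sized one is meant.

How it is judged:
By the outcome, as a careful person would: the job done as asked, in the order asked, and still so for the second after the job is handed in, with the robot touching nothing.
Of roll_mint, roll_coral, roll_yellow, roll_pink, roll_blue only 3 to 5 are there at a start; the rules pass over those that are not, and their reading is None.
At some moment in a run one of roll_mint, roll_coral, roll_yellow, roll_pink, roll_blue may be knocked a few centimetres aside while the robot is not near it.
Once in a run the grip may slacken for a moment while it holds something.
It also fails if it takes over 210 s, if anything falls off the work surface, if the arm or the gripper's body presses on something with over 40 N, if the wrist force passes 120 N, or if a joint passes its speed limit or range.

## Robot

A 6-joint arm with a two-finger parallel gripper is mounted at the origin on the work surface. World frame = base frame: x ahead of the robot, y to its left, z up, the work surface at z = 0. Lengths are in m, angles in rad, forces in N, time in s.
With the tool pointing down it reaches from about 0.25 to 0.725 m from the base axis. Payload 4 kg.
Tool frame: the origin (TCP) lies on the front face of the gripper's body, between the roots of the fingers; the fingertips stand 73 mm ahead of it and the grasp point (between the pads) lies 54 mm ahead of it; z points along the fingers, y is the line along which they close (so a half turn about z gives the same grasp; the last joint's range is limited). The gripper opens to 85 mm and grips with 20 to 120 N. Pads are 22 mm wide; open, the fingers measure 114 mm over their backs; the gripper's body (76 mm by 85 mm) begins 54 mm behind the grasp point. The pads swing forward as they close: fully open they stand 13 mm farther back than shut.
Start: joints at [-1.32, 0.241, 0.005, 1.335, 0, 1.571], TCP at [0.124, -0.484, 0.304] pointing down, gripper open.
Joint ranges: [-2.72, 2.72], [-1.05, 1.87], [-1.09, 1.28], [-1.99, 2.15], [-1.42, 1.44], [-3.14, 3.14]. Speed limits (rad/s): [2.79, 2.79, 3.14, 3.14, 3.14, 3.14].

## Interface

Orientations are given as a unit quaternion [x, y, z, w].
In Python, from workcell import bot gives the robot as it stands. The module is installed in compiled form; this text tells all that it offers.
- The arm moves only by the tool step_arm, never from a script. Its argument "rows" is a list of rows, each a list of 2 entries, a list of its own where there are three numbers: the shift along the tool's x, y, z in mm, then the turn about the tool's z in degrees. A call has 1 to 12 rows; each row is the pose to reach, as a shift and turn from the pose commanded when the call began, along the tool's axes at that moment; what a row does not reach only later rows make up. A row lasts 1/8 s, in which the tool goes at most 62.5 mm and 10.7 degrees, less where a joint would pass 70% of its speed; a pose out of reach is approached as far as the arm can. A call with a gripper value outside its range is refused whole. "claw" is the gripper's target within -1 to 1 (shut at 1, half-way at 0, fully open at -1), set as the call begins (left out, the last holds). The fingers move at their own pace and stop on an object; the grip force is fixed at half the most. Time passes only in rows, so rows that repeat a pose let the fingers close. It gives the time, the measured TCP pose, the force, the opening and the grip force at its end, in the units of the state.
- bot.get_obs(): the state, without advancing time (a new reading comes with each control period).
- bot.camera(name): name is "side" or "top" or "wrist"; returns (picture, depth): 384x512x3 uint8, red, green, blue; 384x512 float32, m along the optical axis (not along the pixel's ray), 0 where there is no reading.
- bot.camera_params(name): a dict with "fx", "fy", "cx", "cy" (pixels), "D" ([k1, k2, p1, p2, k3] as OpenCV has them; the pictures are not rectified), "pose" (4x4, takes a point from camera to world coordinates). Camera axes: x right, y up, looking along -z (the intrinsics and any distortion apply to the point x, -y, -z); pixel columns grow to the right and rows downward; lengths in m; the calibration is good to about 2 mm. A picture is of the moment at which its call begins: read the wrist's pose just before it. camera_params takes no time and is no camera call; for the wrist camera it gives the pose at the moment of the call.
- bot.job_done(): hands the job in; it is judged then, once.
Trained networks look in the newest picture that a camera, given by its name, has taken for a name from the list of things; names that differ only in an ending like _2 or _b are one class to them, and where a whole thing is asked for, a point or a joint stands for the part that bears it (a point fixed in the world has none). Each returns a list of dicts, best first, with "score" (0 to 1); they miss things now and then, are a little off and sometimes report something else, mostly with a low value. They report only what shows in the picture. A call takes as long as a camera call. They do not tell look-alikes from the thing itself.
- bot.trace(target, camera): "pixels" (384x512 bool, what is visible of it) and "uv" ([column, row] in pixels, amid what is visible of it).
The state is a dict: "clock": time; "joint_pos": joint angles; "joint_vel": joint speeds; "tau": joint torques, N m; "eef_pos": TCP position; "tool_rot": TCP orientation; "ft_force": force on the tool from outside, world axes, zero at the start; "ft_torque": the same for the moment, N m; "grip_width": finger opening in m; "grasp_force": force on a finger pad.
Only numpy, scipy, OpenCV 4.12 (cv2) and the standard library are available. Lean on these libraries where they do the work, as an engineer would, in place of code of your own. Each camera call takes 0.05 s, during which the arm holds its last target. There are 200 camera calls.

## Working session

There is one attempt and no reset: what is moved stays moved. The work goes in short steps, Python scripts to look and compute and a tool call to move; the robot and the scene stay as the last step left them, time stands still between calls to the robot, and variables do not carry over. Pictures are saved under pics/ and viewed, at most 14 in all, crops included, and the job is handed in when it is done.

Besides the shell and the picture viewer there is one more tool, called after "Emit:" by a JSON object that holds its "op" and its "data", one argument or row to a line. step_arm: Moves the arm, as the interface text tells. Its arguments: {"type":"object","properties":{"rows":{"type":"array"},"claw":{"type":"number"}},"required":["rows"]}

```bash
mkdir -p pics
cat > h.py <<'E'
import numpy as np, cv2
from workcell import bot
def und(P,uv):
    K=np.array([[P['fx'],0,P['cx']],[0,P['fy'],P['cy']],[0,0,1.]])
    return cv2.undistortPoints(np.array(uv,float).reshape(-1,1,2),K,np.array(P['D'],float)).reshape(-1,2)
def pts(P,uv,d):
    n=und(P,uv); d=np.asarray(d).reshape(-1)
    T=np.array(P['pose']); c=np.c_[n[:,0]*d,-n[:,1]*d,-d]
    return c@T[:3,:3].T+T[:3,3]
def mask_pts(P,m,dep):
    v,u=np.nonzero(m&(dep>0)); return pts(P,np.c_[u,v],dep[v,u])
def save(n,im): cv2.imwrite('pics/'+n+'.png',im[:,:,::-1])
def tool(o,p):
    from scipy.spatial.transform import Rotation as R
    return R.from_quat(o['tool_rot']).inv().apply(np.array(p)-o['eef_pos'])*1000
E
python3 - <<'E'
from h import *
o=bot.get_obs(); print(o['eef_pos'],o['tool_rot'],o['clock'])
for c in ['top','side']:
    im,d=bot.camera(c); P=bot.camera_params(c); save(c+'0',im); np.savez(c+'0.npz',im=im,d=d)
    print(c,np.array(P['pose']).round(2).tolist())
    for n in ['roll_mint','roll_coral','roll_yellow','roll_pink','roll_blue','drawer_handle','drawer','tub','mug','server']:
        for r in bot.trace(n,c)[:4]:
            q=mask_pts(P,r['pixels'],d)
            if len(q): print(c,n,round(r['score'],2),np.round(r['uv']),len(q),'med',np.median(q,0).round(3),'lo',np.percentile(q,3,0).round(3),'hi',np.percentile(q,97,0).round(3))
E
```

```text
[ 0.12395116 -0.48387986  0.30300888] [ 9.92151661e-01  1.25035772e-01 -1.39600563e-04 -1.05765168e-03] 0.0
top [[-0.11, 0.97, -0.2, 0.38], [-0.99, -0.11, 0.02, 0.02], [-0.01, 0.2, 0.98, 1.28], [0.0, 0.0, 0.0, 1.0]]
top roll_mint 0.74 [226. 244.] 337 med [0.524 0.076 0.052] lo [0.498 0.051 0.027] hi [0.55  0.102 0.057]
top roll_coral 0.69 [194. 250.] 324 med [0.518 0.156 0.052] lo [0.492 0.131 0.041] hi [0.543 0.182 0.057]
top roll_pink 0.89 [141. 262.] 348 med [0.501 0.31  0.051] lo [0.477 0.288 0.022] hi [0.525 0.342 0.056]
top roll_blue 0.88 [221. 186.] 729 med [0.672 0.065 0.046] lo [0.635 0.029 0.004] hi [0.711 0.101 0.051]
top roll_blue 0.64 [182. 207.] 364 med [0.634 0.174 0.033] lo [0.608 0.147 0.008] hi [0.662 0.2   0.038]
top roll_blue 0.6 [224. 153.] 253 med [0.775 0.06  0.025] lo [ 0.754  0.039 -0.002] hi [0.797 0.081 0.031]
top roll_blue 0.3 [140. 266.] 378 med [0.5   0.314 0.052] lo [0.475 0.289 0.029] hi [0.527 0.344 0.056]
top drawer_handle 0.6 [346. 199.] 2701 med [ 0.607 -0.26   0.085] lo [ 0.564 -0.441  0.012] hi [ 0.645 -0.076  0.106]
top drawer 0.75 [351. 196.] 2
[... 1538 characters left out ...]
044] lo [0.637 0.023 0.006] hi [0.709 0.099 0.049]
side roll_blue 0.48 [295. 186.] 239 med [0.773 0.052 0.024] lo [0.755 0.036 0.005] hi [0.792 0.079 0.028]
side drawer_handle 0.84 [283. 307.] 4376 med [ 0.607 -0.29   0.083] lo [ 0.565 -0.436  0.02 ] hi [ 0.65  -0.084  0.104]
side drawer 0.8 [285. 306.] 4393 med [ 0.607 -0.291  0.083] lo [ 0.565 -0.436  0.02 ] hi [ 0.65  -0.084  0.105]
side tub 0.84 [242. 128.] 881 med [0.668 0.271 0.065] lo [0.633 0.256 0.006] hi [0.706 0.325 0.091]
side mug 0.78 [269. 150.] 723 med [0.731 0.191 0.041] lo [0.699 0.142 0.002] hi [0.768 0.243 0.065]
side server 0.7 [334. 253.] 1799 med [ 0.729 -0.222  0.12 ] lo [ 0.699 -0.394  0.116] hi [ 0.756 -0.148  0.136]
```

Run:
```python
from h import *
s=cv2.resize(np.load('side0.npz')['im'],(800,600),interpolation=3);save('side_big',s)
t=np.load('top0.npz')['im'][120:310,100:450];save('top_crop',cv2.resize(t,(800,434),interpolation=3))
# fine geometry top
z=np.load('top0.npz');P=bot.camera_params('top')
im=z['im'];d=z['d'];v,u=np.mgrid[0:384,0:512];q=pts(P,np.c_[u.ravel(),v.ravel()],d.ravel())
# cabinet top region
m=(q[:,2]>.108)&(q[:,2]<.122)&(q[:,0]>.5)
r=cv2.minAreaRect(q[m][:,:2].astype('f4'));print('cabtop',r,cv2.boxPoints(r).round(3).tolist())
hsv=cv2.cvtColor(im,cv2.COLOR_RGB2HSV).reshape(-1,3)
m=(q[:,1]<-.05)&(q[:,0]>.48)&(q[:,0]<.64)&(q[:,2]>.05)&(q[:,2]<.11)
for lo in [(.055,.07),(.07,.085),(.085,.1),(.1,.11)]:
    k=m&(q[:,2]>lo[0])&(q[:,2]<lo[1]);print(lo,k.sum(),q[k].min(0).round(3),q[k].max(0).round(3))
k=m&(hsv[:,2]<90)&(q[:,2]>.06)&(q[:,2]<.1); print('dark',k.sum(),np.percentile(q[k],[2,50,98],axis=0).round(3).tolist())
```

```text
cabtop ((0.7490151524543762, -0.25755202770233154), (0.29375675320625305, 0.4020121097564697), 2.213623285293579) [[0.593999981880188, -0.06199999898672104], [0.6100000143051147, -0.46399998664855957], [0.9039999842643738, -0.453000009059906], [0.8880000114440918, -0.050999999046325684]]
(0.055, 0.07) 146 [ 0.593 -0.461  0.055] [ 0.64  -0.061  0.07 ]
(0.07, 0.085) 422 [ 0.558 -0.462  0.07 ] [ 0.64  -0.061  0.085]
(0.085, 0.1) 562 [ 0.561 -0.46   0.085] [ 0.637 -0.061  0.1  ]
(0.1, 0.11) 847 [ 0.594 -0.461  0.1  ] [ 0.64  -0.061  0.11 ]
dark 576 [[0.562, -0.451, 0.061], [0.597, -0.263, 0.08], [0.636, -0.065, 0.094]]
```

View pics/side_big.png

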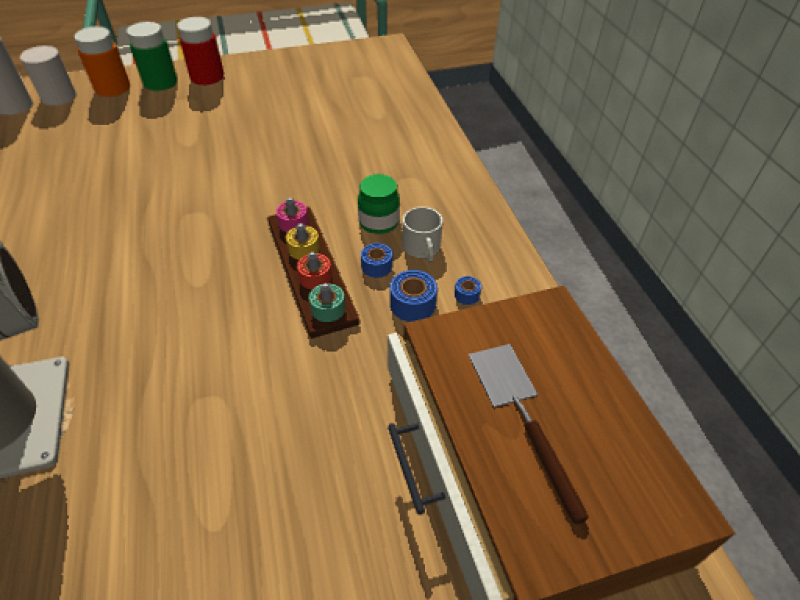

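View pics/top_crop.png

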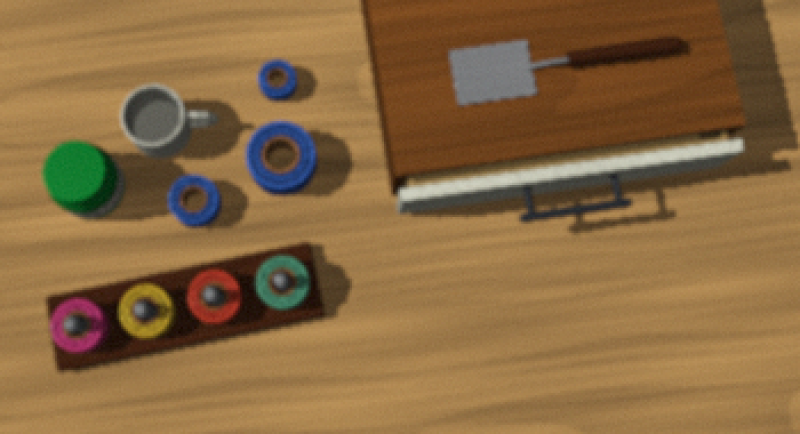

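Candidates for roll_blue, in side_big pixels:
- (377,259): ~60 mm across
- (413,294): ~80 mm across, too large
- (467,290): ~45 mm across, too small

I choose (377,259), at about (0.635, 0.173). Four rolls stand on the spindles: mint (327,300), coral (314,267), yellow (302,238) and pink (291,214). The drawer is already slightly ajar, with its handle at (405,467).

Run:
```python
from h import *
z=np.load('side0.npz');save('blue_crop',cv2.resize(z['im'][130:210,215:325],(660,480),interpolation=3))
for c in ['top','side']:
    z=np.load(c+'0.npz');P=bot.camera_params(c);d=z['d'];v,u=np.mgrid[0:384,0:512];q=pts(P,np.c_[u.ravel(),v.ravel()],d.ravel())
    n=np.maximum(0,0)
    f=(q[:,2]>.094)&(q[:,2]<.106)&(q[:,1]<-.08)&(q[:,1]>-.44)&(q[:,0]>.57)&(q[:,0]<.63)
    a=np.polyfit(q[f][:,1],q[f][:,0],1);print(c,'fronttop x=a*y+b',a,f.sum())
    e=q[:,0]-(a[0]*q[:,1]+a[1])
    h=(e<-.022)&(e>-.07)&(q[:,2]>.055)&(q[:,2]<.1)&(q[:,1]<-.1)&(q[:,1]>-.42)
    print(' handle',h.sum(),np.percentile(q[h],[1,50,99],axis=0).round(3).tolist()); 
    hs=e[h]; print(' e pct',np.percentile(hs,[5,25,50,75]).round(3), 'ends mid y',(q[h][:,1].min()+q[h][:,1].max())/2)
    cb=(q[:,2]>.111)&(q[:,2]<.12)&(q[:,1]<-.09)&(q[:,1]>-.43)
    for y in (-.4,-.3,-.2,-.12):
        k=cb&(abs(q[:,1]-y)<.01);print('  cab edge',y,np.percentile(q[k][:,0],1).round(3), a[0]*y+a[1])
o=bot.get_obs();print(tool(o,[.563,-.265,.077]))
```

```text
top fronttop x=a*y+b [-0.03435776  0.6006287 ] 923
 handle 242 [[0.559, -0.324, 0.074], [0.566, -0.262, 0.081], [0.587, -0.201, 0.086]]
 e pct [-0.049 -0.046 -0.043 -0.04 ] ends mid y -0.26247135004264577
  cab edge -0.4 0.636 0.6143718061786356
  cab edge -0.3 0.633 0.6109360302882558
  cab edge -0.2 0.627 0.607500254397876
  cab edge -0.12 0.625 0.6047516336855722
side fronttop x=a*y+b [-0.03127355  0.60115418] 1517
 handle 398 [[0.56, -0.329, 0.076], [0.567, -0.274, 0.082], [0.587, -0.205, 0.085]]
 e pct [-0.048 -0.045 -0.042 -0.039] ends mid y -0.2661686834205468
  cab edge -0.4 0.635 0.61366359862505
  cab edge -0.3 0.631 0.610536243896155
  cab edge -0.2 0.628 0.60740888916726
  cab edge -0.12 0.625 0.604907005384144
[ 479.6100378 -103.5683548  226.9258818]
```

View pics/blue_crop.png

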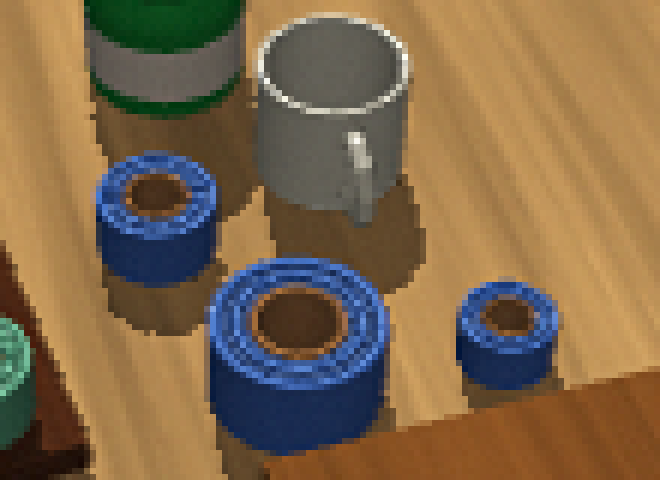

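The crop confirms the choice: the middle-sized blue roll is at crop (157,215). The big one is at (298,340) and the small one at (508,330). Now I go above the handle.

Emit:
{"op": "step_arm", "data": {
  "rows": [
    [[48,-10,5],-8],
    [[96,-21,10],-16],
    [[144,-31,16],-24],
    [[193,-42,21],-32],
    [[242,-52,26],-40],
    [[290,-62,32],-48],
    [[338,-73,37],-56],
    [[386,-83,42],-64],
    [[435,-94,48],-71],
    [[482,-104,53],-77.5],
    [[482,-104,53],-77.5],
    [[482,-104,53],-77.5]
  ],
  "claw": 0.45
}}

```text
clock: 2.6
eef_pos: [0.5649, -0.2639, 0.2505]
tool_rot: [0.696, 0.718, -0.0, -0.001]
ft_force: [0.6, -0.8, -1.0]
grip_width: 0.0235
grasp_force: 0.0
```

```bash
cat >> h.py <<'E'
def rep(*targets):
    o=bot.get_obs()
    from scipy.spatial.transform import Rotation as R
    M=R.from_quat(o['tool_rot']).as_matrix()
    print('t',round(o['clock'],2),'tcp',np.round(o['eef_pos'],4),'yaw',np.degrees(np.arctan2(M[1,0],M[0,0])).round(1),'zaxis',M[:,2].round(3),'w',round(o['grip_width'],4),'gf',round(o['grasp_force'],1),'F',np.round(o['ft_force'],1))
    for t in targets: print('  to',t,'shift',tool(o,t).round(1))
    return o
E
python3 - <<'E'
from h import *
rep()
im,d=bot.camera('wrist');P=bot.camera_params('wrist');save('w1',im)
print(np.array(P['pose']).round(3).tolist())
v,u=np.mgrid[0:384,0:512];q=pts(P,np.c_[u.ravel(),v.ravel()],d.ravel())
f=(q[:,2]>.094)&(q[:,2]<.106)&(q[:,0]>.57)&(q[:,0]<.63)
a=np.polyfit(q[f][:,1],q[f][:,0],1);print(a,f.sum());e=q[:,0]-(a[0]*q[:,1]+a[1])
h=(e<-.03)&(e>-.06)&(q[:,2]>.065)&(q[:,2]<.1)
print(h.sum(),np.percentile(q[h],[1,50,99],axis=0).round(4).tolist(),(q[h].min(0)+q[h].max(0))/2)
rep([.566,-.264,.131])
E
```

```text
t 2.6 tcp [ 0.5649 -0.2639  0.2505] yaw 91.9 zaxis [-0.001  0.    -1.   ] w 0.0235 gf 0.0 F [ 0.6 -0.8 -1. ]
[[0.999, -0.031, -0.01, 0.562], [0.032, 0.95, 0.31, -0.185], [-0.001, -0.31, 0.951, 0.321], [0.0, 0.0, 0.0, 1.0]]
[-0.0410731   0.59940612] 6342
2119 [[0.56, -0.3239, 0.0777], [0.5671, -0.2546, 0.082], [0.5802, -0.2001, 0.0842]] [ 0.57082328 -0.2628771   0.08091859]
t 2.65 tcp [ 0.5645 -0.2644  0.2508] yaw 91.8 zaxis [-0.001 -0.    -1.   ] w 0.0232 gf 0.0 F [ 0.5 -1.6 -0.8]
  to [0.566, -0.264, 0.131] shift [  0.3   1.6 119.8]
```

View pics/w1.png

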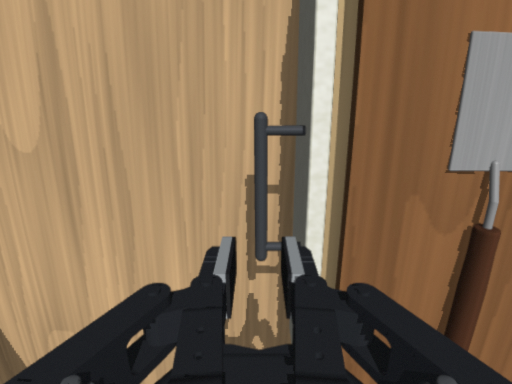

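The handle bar (column 261) lies midway between the finger pads (236 and 284). I descend and close.

Emit:
{"op": "step_arm", "data": {
  "rows": [
    [[0,1,30],0],
    [[0,2,60],0],
    [[0,2,85],0],
    [[0,2,105],0],
    [[0,2,118],0],
    [[0,2,118],0]
  ]
}}

```text
clock: 3.4
eef_pos: [0.5666, -0.2647, 0.1331]
tool_rot: [0.696, 0.718, -0.0, 0.0]
ft_force: [-0.1, 0.1, 1.0]
grip_width: 0.0233
grasp_force: 0.0
```

Emit:
{"op": "step_arm", "data": {
  "rows": [
    [[0,0,0],0],
    [[0,0,0],0],
    [[0,0,0],0],
    [[0,0,0],0],
    [[0,0,0],0]
  ],
  "claw": 1
}}

```text
clock: 4.03
eef_pos: [0.5677, -0.2644, 0.1339]
tool_rot: [0.696, 0.719, 0.0, 0.001]
ft_force: [-0.9, -1.8, 5.5]
grip_width: 0.0086
grasp_force: 59.0
```

Emit:
{"op": "step_arm", "data": {
  "rows": [
    [[0,-8,0],0],
    [[0,-25,0],0],
    [[0,-45,0],0],
    [[0,-65,0],0],
    [[0,-85,0],0],
    [[0,-105,0],0],
    [[0,-125,0],0],
    [[0,-143,0],0],
    [[0,-158,0],0],
    [[0,-168,0],0],
    [[0,-171,0],0],
    [[0,-171,0],0]
  ]
}}

```text
clock: 5.52
eef_pos: [0.3963, -0.2707, 0.1338]
tool_rot: [0.696, 0.718, -0.001, 0.001]
ft_force: [-0.7, -4.3, 8.2]
grip_width: 0.0091
grasp_force: 59.7
```

Emit:
{"op": "step_arm", "data": {
  "rows": [
    [[0,0,0],0],
    [[0,0,0],0],
    [[0,0,0],0]
  ],
  "claw": 0.45
}}

```text
clock: 5.9
eef_pos: [0.3957, -0.2688, 0.1322]
tool_rot: [0.695, 0.719, 0.0, -0.001]
ft_force: [0.6, -0.3, 0.2]
grip_width: 0.0236
grasp_force: 0.0
```

Emit:
{"op": "step_arm", "data": {
  "rows": [
    [[0,0,-30],0],
    [[0,0,-80],0],
    [[0,0,-130],0],
    [[0,0,-150],0],
    [[0,0,-150],0]
  ],
  "claw": -1
}}

```text
clock: 6.52
eef_pos: [0.397, -0.2697, 0.2842]
tool_rot: [0.695, 0.719, 0.0, 0.002]
ft_force: [0.1, 0.0, -0.8]
grip_width: 0.0854
grasp_force: 0.0
```

```bash
cat > look.py <<'E'
from h import *
for c in ['top','side']:
    im,d=bot.camera(c); P=bot.camera_params(c); np.savez(c+'1.npz',im=im,d=d)
    v,u=np.mgrid[0:384,0:512];q=pts(P,np.c_[u.ravel(),v.ravel()],d.ravel())
    hsv=cv2.cvtColor(im,cv2.COLOR_RGB2HSV).reshape(-1,3)
    for n,lo,hi in [('mint',70,95),('coral',0,8),('yellow',22,33),('pink',155,175),('blue',105,125)]:
        k=(hsv[:,0]>=lo)&(hsv[:,0]<=hi)&(hsv[:,1]>110)&(hsv[:,2]>60)&(q[:,1]>-.5)&(q[:,0]>.35)&(q[:,2]>.01)&(q[:,2]<.3)&(d.ravel()>0)
        m=k.reshape(384,512).astype('u1'); N,L,S,C=cv2.connectedComponentsWithStats(m)
        for i in range(1,N):
            if S[i,4]<80: continue
            r=q[L.ravel()==i]; zt=np.percentile(r[:,2],95); t=r[r[:,2]>zt-.008]
            (cx,cy),R=cv2.minEnclosingCircle(t[:,:2].astype('f4'))
            print(c,n,'px',C[i].round(),'n',S[i,4],'centre',round(cx,4),round(cy,4),'R',round(R,4),'top',round(zt,3))
E
python3 - <<'E'
import look
from h import *
for c in ['top','side']:
    z=np.load(c+'1.npz');P=bot.camera_params(c);v,u=np.mgrid[0:384,0:512];q=pts(P,np.c_[u.ravel(),v.ravel()],z['d'].ravel())
    f=(q[:,2]>.094)&(q[:,2]<.106)&(q[:,1]<-.08)&(q[:,1]>-.44)&(q[:,0]>.40)&(q[:,0]<.46)
    a=np.polyfit(q[f][:,1],q[f][:,0],1);print(c,'front',a,f.sum(),np.percentile(q[f],[2,98],axis=0).round(3).tolist())
    f=(q[:,2]>.015)&(q[:,2]<.03)&(q[:,0]>.45)&(q[:,0]<.62)&(q[:,1]<-.05);print(' floor',np.percentile(q[f],[1,50,99],axis=0).round(3).tolist())
rep()
save('s1',np.load('side1.npz')['im'])
E
```

```text
top mint px [224. 244.] n 192 centre 0.5243 0.0776 R 0.029 top 0.056
top coral px [193. 249.] n 393 centre 0.5162 0.1584 R 0.0303 top 0.055
top yellow px [164. 256.] n 302 centre 0.5087 0.2376 R 0.03 top 0.056
top pink px [134. 262.] n 355 centre 0.5005 0.318 R 0.0304 top 0.056
top blue px [221. 155.] n 121 centre 0.7754 0.062 R 0.0231 top 0.03
top blue px [223. 189.] n 456 centre 0.6742 0.0648 R 0.0408 top 0.051
top blue px [185. 208.] n 239 centre 0.6355 0.1738 R 0.0299 top 0.039
side mint px [210. 199.] n 175 centre 0.5238 0.0632 R 0.0266 top 0.052
side coral px [201. 174.] n 317 centre 0.5175 0.155 R 0.0307 top 0.053
side yellow px [193. 156.] n 240 centre 0.5101 0.2342 R 0.0306 top 0.054
side pink px [186. 139.] n 227 centre 0.502 0.3127 R 0.031 top 0.053
side blue px [241. 166.] n 245 centre 0.6372 0.1709 R 0.0313 top 0.035
side blue px [264. 189.] n 599 centre 0.6757 0.0614 R 0.0423 top 0.048
side blue px [299. 185.] n 158 centre 0.7769 0.0589 R 0.024 top 0.028
top front [-0.04673635  0.42783184] 595 [[0.426, -0.354, 0.094], [0.454, -0.084, 0.106]]
 floor [[0.455, -0.44, 0.017], [0.54, -0.255, 0.022], [0.618, -0.094, 0.028]]
side front [-0.03323222  0.43150566] 1094 [[0.429, -0.4, 0.094], [0.454, -0.088, 0.105]]
 floor [[0.455, -0.414, 0.019], [0.54, -0.276, 0.022], [0.619, -0.088, 0.026]]
t 6.62 tcp [ 0.3959 -0.269   0.2817] yaw 91.9 zaxis [-0.002  0.001 -1.   ] w 0.0854 gf 0.0 F [-0.2  1.  -0. ]
```

View pics/s1.png

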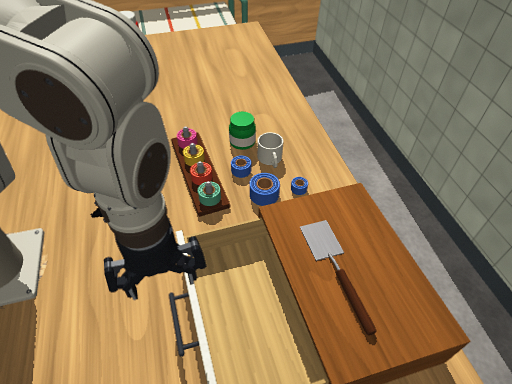

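The drawer is open with its interior clear, and all five rolls are still in place. Now mint: go above it.

Emit:
{"op": "step_arm", "data": {
  "rows": [
    [[48,20,9],0],
    [[97,40,18],0],
    [[146,60,27],0],
    [[195,80,36],0],
    [[244,100,45],0],
    [[293,120,54],0],
    [[325,134,60],0],
    [[341,140,62],0],
    [[341,140,62],0],
    [[341,140,62],0]
  ],
  "claw": -1
}}

```text
clock: 7.88
eef_pos: [0.5246, 0.0747, 0.2207]
tool_rot: [0.696, 0.718, -0.001, -0.0]
ft_force: [0.9, -0.6, 0.5]
grip_width: 0.0853
grasp_force: 0.0
```

```bash
cat > wl.py <<'E'
from h import *
def wl(name):
    P=bot.camera_params('wrist');im,d=bot.camera('wrist')
    v,u=np.mgrid[0:384,0:512];q=pts(P,np.c_[u.ravel(),v.ravel()],d.ravel())
    hsv=cv2.cvtColor(im,cv2.COLOR_RGB2HSV).reshape(-1,3)
    lo,hi=dict(mint=(70,95),coral=(0,8),yellow=(22,33),pink=(155,175),blue=(105,125))[name]
    k=(hsv[:,0]>=lo)&(hsv[:,0]<=hi)&(hsv[:,1]>100)&(hsv[:,2]>50)&(q[:,2]>.01)&(q[:,2]<.3)&(d.ravel()>0)
    N,L,S,C=cv2.connectedComponentsWithStats(k.reshape(384,512).astype('u1'))
    for i in range(1,N):
        if S[i,4]<200: continue
        r=q[L.ravel()==i]; zt=np.percentile(r[:,2],95); t=r[r[:,2]>zt-.006]
        (cx,cy),R=cv2.minEnclosingCircle(t[:,:2].astype('f4'))
        print(name,'px',C[i].round(),S[i,4],'c',round(cx,4),round(cy,4),'R',round(R,4),'top',round(zt,3)); rep([cx,cy,.098])
    return im
E
python3 -c "
from wl import *
save('w2',wl('mint'));rep([.5245,.0765,.098])"
```

```text
t 7.92 tcp [0.5247 0.0745 0.2209] yaw 91.8 zaxis [-0. -0. -1.] w 0.0852 gf 0.0 F [ 0.3 -0.4 -0. ]
  to [0.5245, 0.0765, 0.098] shift [ 2.000e+00 -1.000e-01  1.229e+02]
```

View pics/w2.png

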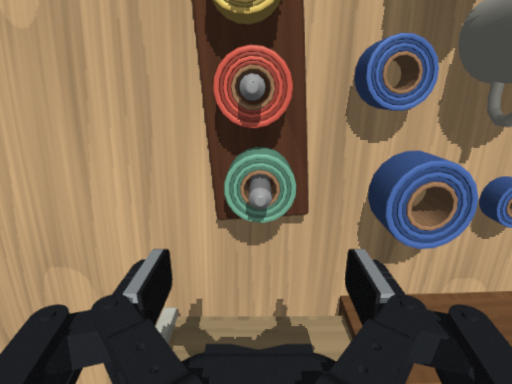

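Mint (260,188) is centred on the finger midline (column 259). I refine y with a looser colour threshold before descending.

```bash
sed -i 's/>100)&(hsv\[:,2\]>50/>75)\&(hsv[:,2]>40/' wl.py; python3 -c "
from wl import *
wl('mint');wl('coral')"
```

```text
mint px [259. 183.] 2788 c 0.526 0.0789 R 0.0296 top 0.053
t 7.97 tcp [0.5248 0.0746 0.2211] yaw 91.8 zaxis [ 0. -0. -1.] w 0.0852 gf 0.0 F [-0.   1.4 -0.1]
  to [0.526009202003479, 0.07893026620149612, 0.098] shift [  4.4   1.3 123.1]
coral px [252.  85.] 3865 c 0.518 0.1582 R 0.0302 top 0.053
t 8.03 tcp [0.5249 0.0746 0.2213] yaw 91.8 zaxis [ 0. -0. -1.] w 0.0855 gf 0.0 F [ 0.3 -0.6  0.3]
  to [0.5180037021636963, 0.15823350846767426, 0.098] shift [ 83.8  -4.4 123.2]
```

Emit:
{"op": "step_arm", "data": {
  "rows": [
    [[3,1,30],0],
    [[4,1,65],0],
    [[4,1,95],0],
    [[4,1,115],0],
    [[4,1,122],0],
    [[4,1,122],0]
  ]
}}

```text
clock: 8.78
eef_pos: [0.526, 0.0794, 0.0991]
tool_rot: [0.696, 0.718, -0.0, -0.0]
ft_force: [-0.3, -0.2, 0.8]
grip_width: 0.0854
grasp_force: 0.0
```

Emit:
{"op": "step_arm", "data": {
  "rows": [
    [[0,0,0],0],
    [[0,0,0],0],
    [[0,0,0],0],
    [[0,0,0],0],
    [[0,0,0],0]
  ],
  "claw": 1
}}

```text
clock: 9.4
eef_pos: [0.5269, 0.08, 0.1007]
tool_rot: [0.695, 0.719, 0.001, 0.001]
ft_force: [-0.9, -0.2, 4.7]
grip_width: 0.0578
grasp_force: 64.1
```

Emit:
{"op": "step_arm", "data": {
  "rows": [
    [[0,0,-15],0],
    [[0,0,-40],0],
    [[0,0,-70],0],
    [[0,0,-100],0],
    [[0,0,-125],0],
    [[0,0,-125],0]
  ]
}}

```text
clock: 10.15
eef_pos: [0.5274, 0.0802, 0.227]
tool_rot: [0.695, 0.719, 0.003, 0.002]
ft_force: [-0.4, 0.2, -1.7]
grip_width: 0.0581
grasp_force: 64.5
```

Emit:
{"op": "step_arm", "data": {
  "rows": [
    [[-30,0,0],0],
    [[-80,-1,0],0],
    [[-135,-1,0],0],
    [[-190,-2,0],0],
    [[-245,-2,0],0],
    [[-300,-3,0],0],
    [[-355,-3,0],0],
    [[-410,-4,0],0],
    [[-455,-4,0],0],
    [[-481,-4,0],0],
    [[-481,-4,0],0],
    [[-481,-4,0],0]
  ]
}}

```text
clock: 11.65
eef_pos: [0.5372, -0.4002, 0.2227]
tool_rot: [0.695, 0.719, 0.0, -0.001]
ft_force: [-0.2, 0.7, -0.4]
grip_width: 0.0577
grasp_force: 64.5
```

Emit:
{"op": "step_arm", "data": {
  "rows": [
    [[0,0,30],0],
    [[0,0,65],0],
    [[0,0,95],0],
    [[0,0,112],0],
    [[0,0,118],0],
    [[0,0,118],0]
  ]
}}

```text
clock: 12.4
eef_pos: [0.5382, -0.4009, 0.1067]
tool_rot: [0.695, 0.719, 0.0, 0.001]
ft_force: [0.4, -0.8, -1.3]
grip_width: 0.0573
grasp_force: 64.5
```

Emit:
{"op": "step_arm", "data": {
  "rows": [
    [[0,0,0],0],
    [[0,0,0],0],
    [[0,0,0],0],
    [[0,0,-20],0],
    [[0,0,-60],0],
    [[0,0,-100],0],
    [[0,0,-118],0],
    [[0,0,-118],0]
  ],
  "claw": -1
}}

```text
clock: 13.4
eef_pos: [0.5385, -0.4017, 0.2264]
tool_rot: [0.696, 0.719, 0.0, 0.002]
ft_force: [0.4, 0.5, -0.4]
grip_width: 0.0856
grasp_force: 0.0
```

Emit:
{"op": "step_arm", "data": {
  "rows": [
    [[30,0,0],0],
    [[85,0,0],0],
    [[140,-1,0],0],
    [[195,-1,0],0],
    [[250,-1,0],0],
    [[305,-1,0],0],
    [[360,-1,0],0],
    [[415,-2,0],0],
    [[470,-2,0],0],
    [[525,-2,0],0],
    [[559,-2,0],0],
    [[559,-2,0],0]
  ]
}}

```text
clock: 14.9
eef_pos: [0.5164, 0.1598, 0.2223]
tool_rot: [0.694, 0.72, -0.001, -0.001]
ft_force: [0.1, -0.1, -0.2]
grip_width: 0.0856
grasp_force: 0.0
```

```bash
python3 -c "
from wl import *
import look
wl('coral');wl('yellow');rep([.518,.1582,.098])"
```

```text
top mint px [401. 219.] n 209 centre 0.5365 -0.4023 R 0.0307 top 0.06
top coral px [201. 248.] n 136 centre 0.5183 0.1443 R 0.0257 top 0.056
top pink px [127. 265.] n 140 centre 0.4998 0.3247 R 0.0269 top 0.057
top blue px [221. 155.] n 121 centre 0.7748 0.0612 R 0.0228 top 0.031
top blue px [223. 189.] n 457 centre 0.674 0.0657 R 0.0409 top 0.051
top blue px [189. 206.] n 143 centre 0.6226 0.1679 R 0.0444 top 0.039
side mint px [255. 374.] n 117 centre 0.5298 -0.3939 R 0.0239 top 0.058
side mint px [275. 372.] n 139 centre 0.5519 -0.402 R 0.0213 top 0.058
side coral px [132.  38.] n 406 centre 0.3838 0.9563 R 0.0391 top 0.106
side coral px [201. 174.] n 325 centre 0.5185 0.1537 R 0.0304 top 0.053
side yellow px [193. 156.] n 239 centre 0.5096 0.2328 R 0.0315 top 0.053
side pink px [187. 139.] n 209 centre 0.4968 0.2397 R 0.1007 top 0.054
side blue px [241. 166.] n 243 centre 0.6377 0.1712 R 0.0309 top 0.035
side blue px [264. 189.] n 591 centre 0.6767 0.0624 R 0.0423 top 0.049
side blue px [299. 185.] n 152 centre 0.7769 0.0597 R 0.0243 top 0.028
coral px [260. 186.] 3232 c 0.5182 0.1581 R 0.03 top 0.053
t 15.05 tcp [0.5169 0.1569 0.2229] yaw 91.8 zaxis [-0.002 -0.001 -1.   ] w 0.0855 gf 0.0 F [-0.  -0.5  0.3]
  to [0.5181750059127808, 0.15809758007526398, 0.098] shift [  1.2   1.5 124.9]
yellow px [252.  89.] 3395 c 0.5097 0.238 R 0.0299 top 0.053
t 15.1 tcp [0.5171 0.1566 0.2232] yaw 91.8 zaxis [-0.001 -0.001 -1.   ] w 0.0858 gf 0.0 F [ 0.6 -0.5  0.1]
  to [0.509711503982544, 0.23800066113471985, 0.098] shift [ 81.7  -4.7 125.1]
t 15.1 tcp [0.5171 0.1566 0.2232] yaw 91.8 zaxis [-0.001 -0.001 -1.   ] w 0.0858 gf 0.0 F [ 0.6 -0.5  0.1]
  to [0.518, 0.1582, 0.098] shift [  1.6   1.1 125.2]
```

Emit:
{"op": "step_arm", "data": {
  "rows": [
    [[1,1,30],0],
    [[1,1,65],0],
    [[1,1,95],0],
    [[1,1,117],0],
    [[1,1,124],0],
    [[1,1,124],0]
  ]
}}

```text
clock: 15.85
eef_pos: [0.5185, 0.1579, 0.0999]
tool_rot: [0.696, 0.718, -0.0, -0.0]
ft_force: [-0.3, -0.3, -0.1]
grip_width: 0.0856
grasp_force: 0.0
```

Emit:
{"op": "step_arm", "data": {
  "rows": [
    [[0,0,0],0],
    [[0,0,0],0],
    [[0,0,0],0],
    [[0,0,0],0],
    [[0,0,-15],0],
    [[0,0,-40],0],
    [[0,0,-70],0],
    [[0,0,-100],0],
    [[0,0,-125],0],
    [[0,0,-125],0]
  ],
  "claw": 1
}}

```text
clock: 17.1
eef_pos: [0.5198, 0.1592, 0.2281]
tool_rot: [0.695, 0.719, 0.003, 0.002]
ft_force: [0.8, -0.3, -1.8]
grip_width: 0.0585
grasp_force: 64.6
```

Emit:
{"op": "step_arm", "data": {
  "rows": [
    [[-30,0,0],0],
    [[-80,0,0],0],
    [[-135,0,0],0],
    [[-190,1,0],0],
    [[-245,1,0],0],
    [[-300,2,0],0],
    [[-355,2,0],0],
    [[-410,3,0],0],
    [[-460,3,0],0],
    [[-491,3,0],0],
    [[-491,3,0],0],
    [[-491,3,0],0]
  ]
}}

```text
clock: 18.6
eef_pos: [0.5369, -0.3312, 0.2237]
tool_rot: [0.695, 0.719, -0.0, -0.001]
ft_force: [-0.2, -0.1, -0.7]
grip_width: 0.0582
grasp_force: 64.6
```

Emit:
{"op": "step_arm", "data": {
  "rows": [
    [[0,0,30],0],
    [[0,0,65],0],
    [[0,0,95],0],
    [[0,0,112],0],
    [[0,0,118],0],
    [[0,0,118],0]
  ]
}}

```text
clock: 19.35
eef_pos: [0.538, -0.3318, 0.1077]
tool_rot: [0.695, 0.719, 0.0, 0.001]
ft_force: [0.6, -0.2, -1.1]
grip_width: 0.0586
grasp_force: 64.6
```

Emit:
{"op": "step_arm", "data": {
  "rows": [
    [[0,0,0],0],
    [[0,0,0],0],
    [[0,0,0],0],
    [[0,0,-20],0],
    [[0,0,-60],0],
    [[0,0,-100],0],
    [[0,0,-118],0],
    [[0,0,-118],0]
  ],
  "claw": -1
}}

```text
clock: 20.35
eef_pos: [0.5383, -0.3326, 0.2272]
tool_rot: [0.696, 0.718, 0.0, 0.002]
ft_force: [0.2, 0.0, -0.3]
grip_width: 0.0854
grasp_force: 0.0
```

Emit:
{"op": "step_arm", "data": {
  "rows": [
    [[35,0,0],0],
    [[90,-1,0],0],
    [[145,-2,0],0],
    [[200,-3,0],0],
    [[255,-4,0],0],
    [[310,-5,0],0],
    [[365,-6,0],0],
    [[420,-7,0],0],
    [[475,-8,0],0],
    [[530,-9,0],0],
    [[571,-9,0],0],
    [[571,-9,0],0]
  ]
}}

```text
clock: 21.85
eef_pos: [0.5087, 0.2411, 0.2232]
tool_rot: [0.694, 0.72, -0.001, -0.001]
ft_force: [0.7, -0.2, -0.1]
grip_width: 0.0852
grasp_force: 0.0
```

```bash
python3 -c "
from wl import *
import look
wl('yellow');wl('pink');rep([.5097,.238,.098])"
```

```text
top mint px [401. 219.] n 204 centre 0.5389 -0.4014 R 0.0299 top 0.059
top coral px [376. 222.] n 327 centre 0.5384 -0.3313 R 0.031 top 0.06
top yellow px [166. 257.] n 233 centre 0.5051 0.2326 R 0.0343 top 0.058
top blue px [221. 155.] n 120 centre 0.7747 0.0612 R 0.0224 top 0.03
top blue px [223. 189.] n 457 centre 0.6742 0.0654 R 0.0407 top 0.051
top blue px [185. 208.] n 236 centre 0.6355 0.1745 R 0.0303 top 0.038
side mint px [273. 371.] n 161 centre 0.5475 -0.3999 R 0.0256 top 0.058
side mint px [253. 376.] n 96 centre 0.5194 -0.3943 R 0.0165 top 0.059
side coral px [132.  38.] n 406 centre 0.3828 0.9564 R 0.0371 top 0.106
side coral px [254. 344.] n 660 centre 0.5384 -0.3356 R 0.03 top 0.058
side yellow px [193. 156.] n 243 centre 0.5103 0.2335 R 0.0306 top 0.053
side pink px [186. 139.] n 226 centre 0.5021 0.3131 R 0.0314 top 0.053
side blue px [241. 166.] n 247 centre 0.6377 0.1703 R 0.0303 top 0.035
side blue px [264. 189.] n 590 centre 0.6764 0.0638 R 0.0431 top 0.049
side blue px [299. 185.] n 157 centre 0.7759 0.0592 R 0.0243 top 0.028
yellow px [259. 187.] 2825 c 0.51 0.238 R 0.0299 top 0.053
t 22.0 tcp [0.5092 0.2377 0.2238] yaw 91.8 zaxis [-0.002 -0.001 -1.   ] w 0.0855 gf 0.0 F [1.3 0.6 0.2]
  to [0.5100499391555786, 0.23796847462654114, 0.098] shift [  0.4   1.1 125.8]
pink px [252.  91.] 3556 c 0.5021 0.3175 R 0.0303 top 0.053
t 22.05 tcp [0.5095 0.2373 0.2241] yaw 91.8 zaxis [-0.002 -0.001 -1.   ] w 0.0858 gf 0.0 F [-0.1  0.3 -0.9]
  to [0.5021414160728455, 0.3175111413002014, 0.098] shift [ 80.5  -4.6 126. ]
t 22.05 tcp [0.5095 0.2373 0.2241] yaw 91.8 zaxis [-0.002 -0.001 -1.   ] w 0.0858 gf 0.0 F [-0.1  0.3 -0.9]
  to [0.5097, 0.238, 0.098] shift [  0.8   0.4 126.1]
```

Emit:
{"op": "step_arm", "data": {
  "rows": [
    [[0,1,30],0],
    [[0,1,65],0],
    [[0,1,95],0],
    [[0,1,117],0],
    [[0,1,124],0],
    [[0,1,124],0]
  ]
}}

```text
clock: 22.8
eef_pos: [0.5109, 0.2376, 0.1009]
tool_rot: [0.696, 0.718, -0.0, -0.0]
ft_force: [-0.4, 0.1, 0.8]
grip_width: 0.0854
grasp_force: 0.0
```

Emit:
{"op": "step_arm", "data": {
  "rows": [
    [[0,0,0],0],
    [[0,0,0],0],
    [[0,0,0],0],
    [[0,0,0],0],
    [[0,0,-15],0],
    [[0,0,-40],0],
    [[0,0,-70],0],
    [[0,0,-100],0],
    [[0,0,-125],0],
    [[0,0,-125],0]
  ],
  "claw": 1
}}

```text
clock: 24.05
eef_pos: [0.5121, 0.2392, 0.2292]
tool_rot: [0.695, 0.719, 0.003, 0.001]
ft_force: [-0.6, 0.3, -1.5]
grip_width: 0.0583
grasp_force: 64.5
```

Emit:
{"op": "step_arm", "data": {
  "rows": [
    [[-30,0,0],0],
    [[-80,1,0],0],
    [[-135,2,0],0],
    [[-190,3,0],0],
    [[-245,4,0],0],
    [[-300,5,0],0],
    [[-355,6,0],0],
    [[-410,8,0],0],
    [[-465,9,0],0],
    [[-502,10,0],0],
    [[-502,10,0],0],
    [[-502,10,0],0]
  ]
}}

```text
clock: 25.55
eef_pos: [0.5365, -0.2624, 0.2248]
tool_rot: [0.696, 0.718, -0.0, -0.001]
ft_force: [0.6, 0.6, -0.6]
grip_width: 0.0584
grasp_force: 64.5
```

Emit:
{"op": "step_arm", "data": {
  "rows": [
    [[0,0,30],0],
    [[0,0,65],0],
    [[0,0,95],0],
    [[0,0,112],0],
    [[0,0,119],0],
    [[0,0,119],0]
  ]
}}

```text
clock: 26.3
eef_pos: [0.538, -0.2626, 0.1079]
tool_rot: [0.695, 0.719, 0.0, 0.001]
ft_force: [-0.4, -0.5, -1.4]
grip_width: 0.0584
grasp_force: 64.6
```

Emit:
{"op": "step_arm", "data": {
  "rows": [
    [[0,0,0],0],
    [[0,0,0],0],
    [[0,0,0],0],
    [[0,0,-20],0],
    [[0,0,-60],0],
    [[0,0,-100],0],
    [[0,0,-118],0],
    [[0,0,-118],0]
  ],
  "claw": -1
}}

```text
clock: 27.3
eef_pos: [0.538, -0.2635, 0.2269]
tool_rot: [0.696, 0.718, 0.001, 0.002]
ft_force: [-0.9, 0.1, -1.0]
grip_width: 0.085
grasp_force: 0.0
```

Emit:
{"op": "step_arm", "data": {
  "rows": [
    [[35,-1,0],0],
    [[90,-2,0],0],
    [[145,-4,0],0],
    [[200,-5,0],0],
    [[255,-7,0],0],
    [[310,-8,0],0],
    [[365,-10,0],0],
    [[420,-11,0],0],
    [[475,-13,0],0],
    [[530,-14,0],0],
    [[580,-15,0],0],
    [[580,-15,0],0]
  ]
}}

```text
clock: 28.8
eef_pos: [0.502, 0.3194, 0.2228]
tool_rot: [0.694, 0.72, -0.001, -0.001]
ft_force: [-0.3, -0.5, -0.1]
grip_width: 0.0854
grasp_force: 0.0
```

```bash
python3 -c "
from wl import *
import look
wl('pink');rep([.502,.3173,.098])"
```

```text
top mint px [400. 218.] n 209 centre 0.5389 -0.4009 R 0.0298 top 0.059
top coral px [373. 207.] n 323 centre 0.5788 -0.3285 R 0.0305 top 0.06
top yellow px [351. 225.] n 312 centre 0.5375 -0.2642 R 0.0303 top 0.059
top pink px [134. 262.] n 367 centre 0.5011 0.3154 R 0.0328 top 0.056
top blue px [221. 155.] n 120 centre 0.7749 0.0622 R 0.0229 top 0.031
top blue px [223. 189.] n 455 centre 0.6742 0.0656 R 0.0409 top 0.051
top blue px [185. 207.] n 234 centre 0.6357 0.174 R 0.0298 top 0.038
side mint px [267. 373.] n 272 centre 0.5404 -0.4048 R 0.0288 top 0.058
side coral px [132.  38.] n 405 centre 0.3821 0.952 R 0.0381 top 0.107
side coral px [273. 337.] n 644 centre 0.5785 -0.333 R 0.03 top 0.057
side yellow px [246. 311.] n 563 centre 0.5384 -0.2661 R 0.0306 top 0.058
side pink px [186. 139.] n 242 centre 0.5017 0.3127 R 0.0313 top 0.053
side blue px [241. 166.] n 245 centre 0.6363 0.1717 R 0.031 top 0.036
side blue px [264. 189.] n 599 centre 0.676 0.0628 R 0.0421 top 0.049
side blue px [299. 185.] n 155 centre 0.7762 0.0583 R 0.0238 top 0.028
pink px [258. 185.] 3060 c 0.5017 0.3172 R 0.0301 top 0.053
t 28.95 tcp [0.5027 0.3154 0.2235] yaw 91.9 zaxis [-0.002 -0.002 -1.   ] w 0.0852 gf 0.0 F [ 0.8 -0.  -0. ]
  to [0.5017427206039429, 0.31721872091293335, 0.098] shift [  2.   -0.6 125.5]
t 28.95 tcp [0.5027 0.3154 0.2235] yaw 91.9 zaxis [-0.002 -0.002 -1.   ] w 0.0852 gf 0.0 F [ 0.8 -0.  -0. ]
  to [0.502, 0.3173, 0.098] shift [  2.1  -0.4 125.5]
```

Coral was knocked about 40 mm, but it still lies flat in the drawer. Next is pink.

Emit:
{"op": "step_arm", "data": {
  "rows": [
    [[2,-1,30],0],
    [[2,-1,65],0],
    [[2,-1,95],0],
    [[2,-1,117],0],
    [[2,-1,124],0],
    [[2,-1,124],0]
  ]
}}

```text
clock: 29.7
eef_pos: [0.5024, 0.3172, 0.1008]
tool_rot: [0.696, 0.718, -0.0, -0.0]
ft_force: [0.7, 1.1, 0.5]
grip_width: 0.0856
grasp_force: 0.0
```

Emit:
{"op": "step_arm", "data": {
  "rows": [
    [[0,0,0],0],
    [[0,0,0],0],
    [[0,0,0],0],
    [[0,0,0],0],
    [[0,0,-15],0],
    [[0,0,-40],0],
    [[0,0,-70],0],
    [[0,0,-100],0],
    [[0,0,-125],0],
    [[0,0,-125],0]
  ],
  "claw": 1
}}

```text
clock: 30.95
eef_pos: [0.5034, 0.3191, 0.2293]
tool_rot: [0.695, 0.719, 0.003, 0.001]
ft_force: [0.5, 0.7, -1.2]
grip_width: 0.0582
grasp_force: 64.4
```

Emit:
{"op": "step_arm", "data": {
  "rows": [
    [[-30,1,0],0],
    [[-80,3,0],0],
    [[-135,4,0],0],
    [[-190,6,0],0],
    [[-245,8,0],0],
    [[-300,9,0],0],
    [[-355,11,0],0],
    [[-410,13,0],0],
    [[-465,15,0],0],
    [[-513,16,0],0],
    [[-513,16,0],0],
    [[-513,16,0],0]
  ]
}}

```text
clock: 32.45
eef_pos: [0.5342, -0.1936, 0.2248]
tool_rot: [0.696, 0.718, -0.0, -0.001]
ft_force: [0.3, 0.1, -0.7]
grip_width: 0.0582
grasp_force: 64.4
```

Emit:
{"op": "step_arm", "data": {
  "rows": [
    [[0,0,30],0],
    [[0,0,65],0],
    [[0,0,95],0],
    [[0,0,112],0],
    [[0,0,119],0],
    [[0,0,119],0]
  ]
}}

```text
clock: 33.2
eef_pos: [0.5355, -0.1926, 0.1075]
tool_rot: [0.695, 0.719, 0.0, 0.0]
ft_force: [-0.2, 0.4, -0.6]
grip_width: 0.0582
grasp_force: 64.4
```

Emit:
{"op": "step_arm", "data": {
  "rows": [
    [[0,0,0],0],
    [[0,0,0],0],
    [[0,0,0],0],
    [[0,0,-20],0],
    [[0,0,-60],0],
    [[0,0,-100],0],
    [[0,0,-118],0],
    [[0,0,-118],0]
  ],
  "claw": -1
}}

```text
clock: 34.2
eef_pos: [0.5358, -0.1944, 0.2268]
tool_rot: [0.696, 0.718, 0.001, 0.002]
ft_force: [0.4, -0.1, -0.0]
grip_width: 0.0854
grasp_force: 0.0
```

Emit:
{"op": "step_arm", "data": {
  "rows": [
    [[45,14,0],0],
    [[91,28,0],0],
    [[137,42,0],0],
    [[182,56,0],0],
    [[228,71,0],0],
    [[273,85,0],0],
    [[320,99,0],0],
    [[364,113,0],0],
    [[364,113,0],0],
    [[364,113,0],0]
  ]
}}

```text
clock: 35.45
eef_pos: [0.6352, 0.1733, 0.2231]
tool_rot: [0.695, 0.719, -0.001, -0.001]
ft_force: [-0.7, -0.9, -0.5]
grip_width: 0.0855
grasp_force: 0.0
```

```bash
python3 -c "
from wl import *
import look
save('w5',wl('blue'));rep([.6363,.173,.08])"
```

```text
top mint px [403. 217.] n 151 centre 0.5431 -0.4017 R 0.0298 top 0.06
top coral px [372. 206.] n 303 centre 0.5812 -0.328 R 0.0303 top 0.06
top yellow px [350. 224.] n 271 centre 0.5397 -0.2637 R 0.0298 top 0.059
top pink px [325. 229.] n 297 centre 0.5342 -0.1945 R 0.0302 top 0.059
top blue px [221. 155.] n 122 centre 0.7748 0.0622 R 0.0227 top 0.03
top blue px [223. 189.] n 447 centre 0.6738 0.0657 R 0.0408 top 0.051
side mint px [267. 371.] n 307 centre 0.5427 -0.4053 R 0.0291 top 0.058
side coral px [132.  38.] n 403 centre 0.384 0.9525 R 0.0392 top 0.107
side coral px [275. 336.] n 656 centre 0.5818 -0.3329 R 0.0303 top 0.057
side yellow px [247. 311.] n 512 centre 0.5412 -0.266 R 0.0305 top 0.058
side pink px [236. 281.] n 503 centre 0.5353 -0.1969 R 0.0303 top 0.058
side blue px [241. 166.] n 245 centre 0.637 0.1706 R 0.0299 top 0.036
side blue px [264. 189.] n 596 centre 0.6768 0.0641 R 0.0435 top 0.049
side blue px [299. 185.] n 158 centre 0.776 0.0574 R 0.0249 top 0.028
blue px [260. 179.] 2414 c 0.6374 0.1748 R 0.0298 top 0.035
t 35.6 tcp [0.6357 0.1721 0.2245] yaw 91.8 zaxis [-0.001 -0.001 -1.   ] w 0.0852 gf 0.0 F [-0.2  0.   1.2]
  to [0.637436032295227, 0.1748315840959549, 0.098] shift [  2.7   2.  126.5]
blue px [295. 282.] 4458 c 0.6763 0.0671 R 0.0418 top 0.048
t 35.6 tcp [0.6357 0.1721 0.2245] yaw 91.8 zaxis [-0.001 -0.001 -1.   ] w 0.0852 gf 0.0 F [-0.2  0.   1.2]
  to [0.6762749552726746, 0.0671471506357193, 0.098] shift [-106.1   37.5  126.5]
blue px [399. 276.] 424 c 0.6901 0.1833 R 0.0038 top 0.179
t 35.6 tcp [0.6357 0.1721 0.2245] yaw 91.8 zaxis [-0.001 -0.001 -1.   ] w 0.0852 gf 0.0 F [-0.2  0.   1.2]
  to [0.6900922060012817, 0.18333548307418823, 0.098] shift [  9.6  54.9 126.4]
t 35.6 tcp [0.6357 0.1721 0.2245] yaw 91.8 zaxis [-0.001 -0.001 -1.   ] w 0.0852 gf 0.0 F [-0.2  0.   1.2]
  to [0.6363, 0.173, 0.08] shift [  0.9   0.8 144.5]
```

View pics/w5.png

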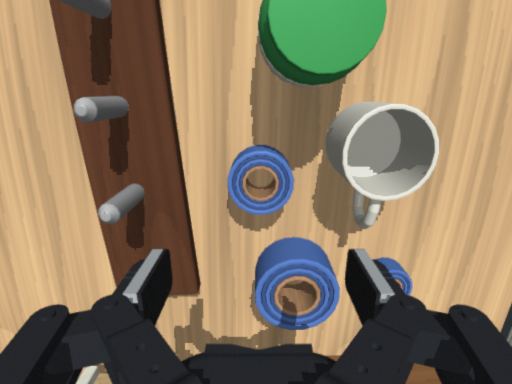

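The target blue (260,180) sits between the mug and the stand. I pre-narrow the fingers to about 75 mm for clearance.

Emit:
{"op": "step_arm", "data": {
  "rows": [
    [[2,1,30],0],
    [[2,1,70],0],
    [[2,1,105],0],
    [[2,1,130],0],
    [[2,1,141],0],
    [[2,1,141],0]
  ],
  "claw": -0.75
}}

```text
clock: 36.35
eef_pos: [0.6366, 0.1747, 0.0836]
tool_rot: [0.696, 0.718, -0.001, -0.0]
ft_force: [-0.0, -0.2, 0.9]
grip_width: 0.0748
grasp_force: 0.0
```

Emit:
{"op": "step_arm", "data": {
  "rows": [
    [[0,0,0],0],
    [[0,0,0],0],
    [[0,0,0],0],
    [[0,0,0],0],
    [[0,0,-15],0],
    [[0,0,-40],0],
    [[0,0,-75],0],
    [[0,0,-115],0],
    [[0,0,-142],0],
    [[0,0,-142],0]
  ],
  "claw": 1
}}

```text
clock: 37.6
eef_pos: [0.6382, 0.1761, 0.2295]
tool_rot: [0.695, 0.719, 0.003, 0.002]
ft_force: [0.7, -0.1, -1.3]
grip_width: 0.0576
grasp_force: 64.4
```

Emit:
{"op": "step_arm", "data": {
  "rows": [
    [[-25,-10,0],0],
    [[-65,-25,0],0],
    [[-110,-42,0],0],
    [[-155,-59,0],0],
    [[-200,-76,0],0],
    [[-245,-93,0],0],
    [[-280,-106,0],0],
    [[-298,-113,0],0],
    [[-298,-113,0],0],
    [[-298,-113,0],0]
  ]
}}

```text
clock: 38.85
eef_pos: [0.5339, -0.1249, 0.2255]
tool_rot: [0.695, 0.719, 0.0, -0.0]
ft_force: [1.3, 0.0, -1.3]
grip_width: 0.0571
grasp_force: 64.3
```

Emit:
{"op": "step_arm", "data": {
  "rows": [
    [[0,0,30],0],
    [[0,0,65],0],
    [[0,0,95],0],
    [[0,0,110],0],
    [[0,0,117],0],
    [[0,0,117],0]
  ]
}}

```text
clock: 39.6
eef_pos: [0.5344, -0.1257, 0.1095]
tool_rot: [0.695, 0.719, 0.0, 0.001]
ft_force: [0.5, -0.7, -1.1]
grip_width: 0.0579
grasp_force: 64.4
```

Emit:
{"op": "step_arm", "data": {
  "rows": [
    [[0,0,0],0],
    [[0,0,0],0],
    [[0,0,0],0],
    [[0,0,-20],0],
    [[0,0,-60],0],
    [[0,0,-110],0],
    [[0,0,-150],0],
    [[0,0,-150],0]
  ],
  "claw": -1
}}

```text
clock: 40.6
eef_pos: [0.5356, -0.1265, 0.2633]
tool_rot: [0.696, 0.718, 0.002, 0.004]
ft_force: [1.3, 0.7, -0.5]
grip_width: 0.0856
grasp_force: 0.0
```

Emit:
{"op": "step_arm", "data": {
  "rows": [
    [[-35,-36,0],0],
    [[-70,-72,0],0],
    [[-105,-108,0],0],
    [[-139,-144,0],0],
    [[-139,-144,0],0],
    [[-139,-144,0],0]
  ],
  "claw": 0.45
}}

```text
clock: 41.35
eef_pos: [0.3942, -0.2694, 0.2583]
tool_rot: [0.696, 0.718, 0.0, -0.0]
ft_force: [-0.1, 0.8, 1.0]
grip_width: 0.0236
grasp_force: 0.0
```

```bash
python3 -c "
from h import *
import look
save('t6',cv2.resize(np.load('top1.npz')['im'][120:310,100:450],(800,434),interpolation=3))
im,d=bot.camera('wrist');P=bot.camera_params('wrist')
v,u=np.mgrid[0:384,0:512];q=pts(P,np.c_[u.ravel(),v.ravel()],d.ravel())
f=(q[:,2]>.094)&(q[:,2]<.106)&(q[:,0]>.40)&(q[:,0]<.46)
a=np.polyfit(q[f][:,1],q[f][:,0],1);print(a,f.sum());e=q[:,0]-(a[0]*q[:,1]+a[1])
h=(e<-.036)&(e>-.06)&(q[:,2]>.065)&(q[:,2]<.1);hx=np.polyfit(q[h][:,1],q[h][:,0],1)
print('handle x at -.265',np.polyval(hx,-.265),hx,h.sum(),q[h].min(0),q[h].max(0))
rep([.395,-.27,.132])
"
```

```text
top mint px [400. 217.] n 207 centre 0.5434 -0.4014 R 0.0308 top 0.06
top coral px [372. 206.] n 328 centre 0.5808 -0.3285 R 0.0306 top 0.06
top yellow px [350. 223.] n 323 centre 0.5405 -0.2639 R 0.0302 top 0.06
top pink px [325. 228.] n 306 centre 0.5346 -0.1944 R 0.0301 top 0.06
top blue px [221. 155.] n 121 centre 0.7756 0.0614 R 0.0233 top 0.03
top blue px [223. 189.] n 457 centre 0.6738 0.065 R 0.0406 top 0.051
top blue px [301. 231.] n 243 centre 0.5341 -0.127 R 0.03 top 0.06
side mint px [268. 373.] n 245 centre 0.5433 -0.4049 R 0.0291 top 0.058
side coral px [133.  36.] n 327 centre 0.3825 0.9537 R 0.0389 top 0.107
side coral px [275. 337.] n 650 centre 0.5817 -0.3328 R 0.03 top 0.057
side yellow px [247. 310.] n 564 centre 0.5408 -0.266 R 0.0306 top 0.058
side pink px [236. 281.] n 511 centre 0.5352 -0.1966 R 0.0303 top 0.058
side blue px [264. 189.] n 596 centre 0.6767 0.064 R 0.0429 top 0.049
side blue px [299. 185.] n 159 centre 0.7762 0.0585 R 0.0236 top 0.028
side blue px [229. 256.] n 404 centre 0.5346 -0.1298 R 0.03 top 0.057
[-0.04526815  0.43208489] 5792
handle x at -.265 0.4017383672446145 [-0.0376042   0.39177325] 1805 [ 0.39462783 -0.33288923  0.07595521] [ 0.4105891  -0.20404902  0.08458156]
t 41.5 tcp [ 0.395  -0.2687  0.2586] yaw 92.0 zaxis [-0.  0. -1.] w 0.0235 gf 0.0 F [-0.3  0.3 -0.1]
  to [0.395, -0.27, 0.132] shift [ -1.3  -0.  126.6]
```

View pics/t6.png

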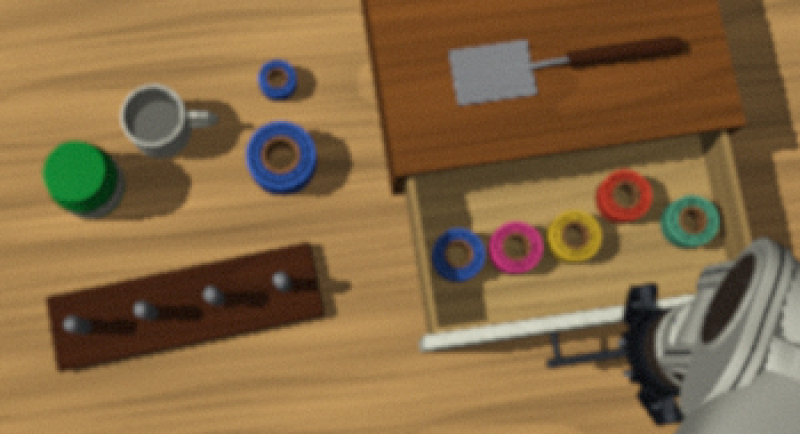

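All five rolls lie flat in the drawer: blue, pink, yellow, coral and mint at (458,254), (516,247), (575,236), (625,196) and (692,221). Now I grasp the handle.

Emit:
{"op": "step_arm", "data": {
  "rows": [
    [[0,3,30],0],
    [[0,5,60],0],
    [[0,5,90],0],
    [[0,5,115],0],
    [[0,5,126],0],
    [[0,5,126],0]
  ]
}}

```text
clock: 42.25
eef_pos: [0.3997, -0.2689, 0.1327]
tool_rot: [0.695, 0.719, -0.0, -0.0]
ft_force: [-0.1, 0.4, 0.2]
grip_width: 0.0234
grasp_force: 0.0
```

Emit:
{"op": "step_arm", "data": {
  "rows": [
    [[0,0,0],0],
    [[0,0,0],0],
    [[0,0,0],0],
    [[0,0,0],0],
    [[0,0,0],0]
  ],
  "claw": 1
}}

```text
clock: 42.88
eef_pos: [0.3999, -0.2695, 0.1338]
tool_rot: [0.695, 0.719, 0.001, 0.001]
ft_force: [0.3, 3.0, 6.3]
grip_width: 0.0087
grasp_force: 58.9
```

Emit:
{"op": "step_arm", "data": {
  "rows": [
    [[0,6,0],0],
    [[0,16,0],0],
    [[0,30,0],0],
    [[0,46,0],0],
    [[0,63,0],0],
    [[0,80,0],0],
    [[0,97,0],0],
    [[0,114,0],0],
    [[0,131,0],0],
    [[0,146,0],0],
    [[0,159,0],0],
    [[0,169,0],0]
  ]
}}

```text
clock: 44.38
eef_pos: [0.5687, -0.2633, 0.1338]
tool_rot: [0.695, 0.719, 0.0, -0.0]
ft_force: [-1.4, 3.2, 6.6]
grip_width: 0.0087
grasp_force: 59.2
```

Emit:
{"op": "step_arm", "data": {
  "rows": [
    [[0,7,0],0],
    [[0,12,0],0],
    [[0,16,0],0],
    [[0,19,0],0],
    [[0,19,0],0]
  ]
}}

```text
clock: 45.0
eef_pos: [0.58, -0.263, 0.1337]
tool_rot: [0.696, 0.718, -0.005, -0.006]
ft_force: [-21.0, 3.4, 19.2]
grip_width: 0.009
grasp_force: 60.9
```

Emit:
{"op": "step_arm", "data": {
  "rows": [
    [[0,2,0],0],
    [[0,4,0],0],
    [[0,5,0],0],
    [[0,5,0],0]
  ]
}}

```text
clock: 45.5
eef_pos: [0.5807, -0.263, 0.1336]
tool_rot: [0.697, 0.717, -0.008, -0.009]
ft_force: [-33.3, 2.9, 27.8]
grip_width: 0.009
grasp_force: 61.9
```

It stopped earlier than expected, so I ease off and look.

Emit:
{"op": "step_arm", "data": {
  "rows": [
    [[0,-4,0],0],
    [[0,-8,0],0],
    [[0,-8,0],0]
  ]
}}

```text
clock: 45.88
eef_pos: [0.5796, -0.263, 0.1338]
tool_rot: [0.696, 0.718, -0.003, -0.004]
ft_force: [-12.9, 3.1, 14.8]
grip_width: 0.0088
grasp_force: 60.4
```

```bash
python3 -c "
from h import *
rep()
im,d=bot.camera('side');save('s7',cv2.resize(im[170:384,180:420],(720,642))[:600])
im,d=bot.camera('wrist');save('w7',im)
im,d=bot.camera('top');P=bot.camera_params('top')
v,u=np.mgrid[0:384,0:512];q=pts(P,np.c_[u.ravel(),v.ravel()],d.ravel())
for y in (-.42,-.36,-.15,-.1):
    k=abs(q[:,1]-y)<.008
    a=k&(q[:,2]>.092)&(q[:,2]<.107)&(q[:,0]>.55)&(q[:,0]<.7);b=k&(q[:,2]>.111)&(q[:,2]<.12)
    print(y,'front',q[a][:,0].min().round(3),np.median(q[a][:,0]).round(3),q[a][:,0].max().round(3),'cab',np.percentile(q[b][:,0],1).round(3))
"
```

```text
t 45.88 tcp [ 0.5796 -0.263   0.1338] yaw 91.8 zaxis [-0.009  0.001 -1.   ] w 0.0088 gf 60.4 F [-12.9   3.1  14.8]Traceback (most recent call last):
  File "<string>", line 11, in <module>
    print(y,'front',q[a][:,0].min().round(3),np.median(q[a][:,0]).round(3),q[a][:,0].max().round(3),'cab',np.percentile(q[b][:,0],1).round(3))
                    ~~~~~~~~~~~~~^^
    return umr_minimum(a, axis, None, out, keepdims, initial, where)
ValueError: zero-size array to reduction operation minimum which has no identity
```

View pics/s7.png

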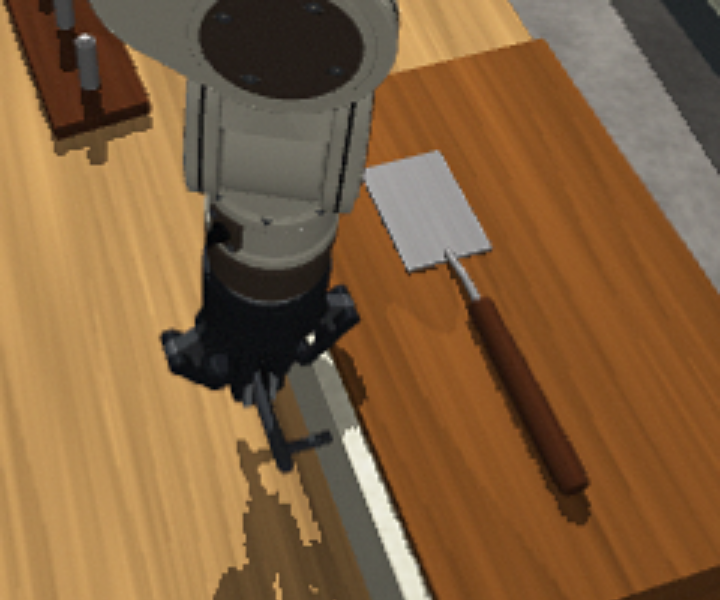

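View pics/w7.png

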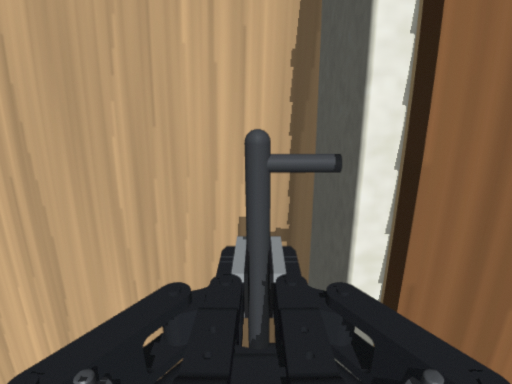

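The white front is still about 10 mm from flush. A gripper knuckle, at (340,315) in the side crop, reaches over the cabinet edge and blocks it. I'll let go, back off, shut the fingers and push the bar from in front, higher up.

Emit:
{"op": "step_arm", "data": {
  "rows": [
    [[0,-5,0],0],
    [[0,-5,0],0],
    [[0,-5,0],0],
    [[0,-5,0],0]
  ],
  "claw": 0.45
}}

```text
clock: 46.52
eef_pos: [0.5793, -0.2637, 0.1326]
tool_rot: [0.696, 0.719, -0.0, 0.0]
ft_force: [-1.2, -0.8, 0.3]
grip_width: 0.0238
grasp_force: 0.2
```

Emit:
{"op": "step_arm", "data": {
  "rows": [
    [[0,0,-30],0],
    [[0,0,-70],0],
    [[0,-20,-80],0],
    [[0,-50,-80],0],
    [[0,-65,-80],0],
    [[0,-65,-80],0]
  ]
}}

```text
clock: 47.28
eef_pos: [0.5137, -0.2657, 0.2131]
tool_rot: [0.696, 0.718, 0.0, 0.0]
ft_force: [1.0, 0.5, 0.9]
grip_width: 0.0238
grasp_force: 0.0
```

```bash
python3 -c "
from h import *
rep()
im,d=bot.camera('wrist');P=bot.camera_params('wrist');v,u=np.mgrid[0:384,0:512];q=pts(P,np.c_[u.ravel(),v.ravel()],d.ravel())
for y in (-.25,-.22,-.2,-.16):
    k=abs(q[:,1]-y)<.006
    a=k&(q[:,2]>.094)&(q[:,2]<.107)&(q[:,0]>.55);b=k&(q[:,2]>.111)&(q[:,2]<.12)&(q[:,0]>.55); h=k&(q[:,2]>.07)&(q[:,2]<.09)&(q[:,0]>.53)&(q[:,0]<.6)
    f=lambda s,p: np.percentile(q[s][:,0],p).round(3) if s.sum() else None
    print(y,'front',f(a,2),f(a,50),f(a,98),'cab',f(b,1),'handle',f(h,50))
"
```

```text
t 47.27 tcp [ 0.5137 -0.2657  0.2131] yaw 91.8 zaxis [ 0.  0. -1.] w 0.0238 gf 0.0 F [1.  0.5 0.9]
-0.25 front 0.614 0.621 0.63 cab 0.629 handle 0.578
-0.22 front 0.613 0.619 0.629 cab 0.628 handle 0.577
-0.2 front 0.612 0.619 0.628 cab 0.627 handle 0.576
-0.16 front 0.611 0.617 0.627 cab 0.625 handle None
```

Emit:
{"op": "step_arm", "data": {
  "rows": [
    [[0,0,0],0],
    [[0,0,0],0],
    [[0,0,25],0],
    [[0,0,50],0],
    [[0,0,70],0],
    [[0,0,76],0],
    [[0,0,76],0]
  ],
  "claw": 1
}}

```text
clock: 48.2
eef_pos: [0.5144, -0.2656, 0.1367]
tool_rot: [0.695, 0.719, -0.0, -0.0]
ft_force: [0.1, 0.7, -0.5]
grip_width: -0.0001
grasp_force: 0.0
```

Emit:
{"op": "step_arm", "data": {
  "rows": [
    [[0,10,0],0],
    [[0,22,0],0],
    [[0,32,0],0],
    [[0,39,0],0],
    [[0,45,0],0],
    [[0,50,0],0],
    [[0,54,0],0],
    [[0,56,0],0],
    [[0,56,0],0]
  ]
}}

```text
clock: 49.32
eef_pos: [0.5618, -0.264, 0.1367]
tool_rot: [0.697, 0.717, -0.006, -0.007]
ft_force: [-24.3, -0.7, 15.9]
grip_width: -0.0002
grasp_force: 12.2
```

Emit:
{"op": "step_arm", "data": {
  "rows": [
    [[0,-10,0],0],
    [[0,-25,0],0],
    [[0,-40,-30],0],
    [[0,-50,-90],0],
    [[0,-50,-90],0]
  ]
}}

```text
clock: 49.95
eef_pos: [0.5226, -0.267, 0.2329]
tool_rot: [0.696, 0.718, 0.002, 0.006]
ft_force: [0.9, -0.4, -0.2]
grip_width: -0.0002
grasp_force: 0.0
```

```bash
cat > fr.py <<'E'
from h import *
im,d=bot.camera('wrist');P=bot.camera_params('wrist');v,u=np.mgrid[0:384,0:512];q=pts(P,np.c_[u.ravel(),v.ravel()],d.ravel())
for y in (-.25,-.22,-.2,-.16):
    k=abs(q[:,1]-y)<.006
    a=k&(q[:,2]>.094)&(q[:,2]<.107)&(q[:,0]>.55);b=k&(q[:,2]>.111)&(q[:,2]<.12)&(q[:,0]>.55); h=k&(q[:,2]>.07)&(q[:,2]<.09)&(q[:,0]>.53)&(q[:,0]<.61)
    f=lambda s,p: np.percentile(q[s][:,0],p).round(3) if s.sum() else None
    print(y,'front',f(a,2),f(a,50),f(a,98),'cab',f(b,1),'handle',f(h,50))
rep()
E
python3 -c "
import fr,look
from fr import *
save('w8',fr.im)"
```

```text
-0.25 front 0.612 0.62 0.628 cab 0.627 handle 0.576
-0.22 front 0.611 0.619 0.627 cab 0.627 handle 0.575
-0.2 front 0.61 0.618 0.626 cab 0.625 handle 0.575
-0.16 front 0.609 0.617 0.625 cab 0.624 handle 0.609
t 50.0 tcp [ 0.5217 -0.2663  0.2301] yaw 91.8 zaxis [ 0.007 -0.003 -1.   ] w -0.0003 gf 0.0 F [-0.5 -0.3 -0.1]
top blue px [221. 155.] n 124 centre 0.7749 0.0615 R 0.0228 top 0.03
top blue px [223. 189.] n 453 centre 0.6744 0.066 R 0.0412 top 0.051
side blue px [271. 190.] n 304 centre 0.6825 0.0593 R 0.0406 top 0.049
side blue px [299. 185.] n 157 centre 0.7758 0.0584 R 0.0235 top 0.028
```

View pics/w8.png

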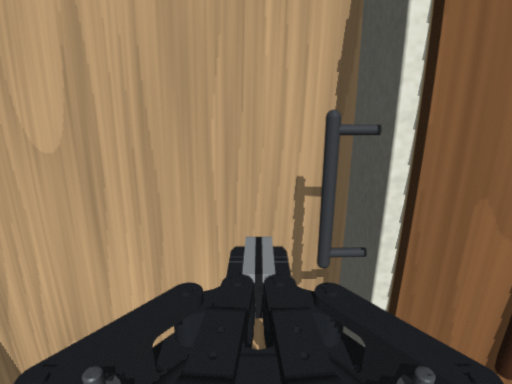

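Both pushes stopped at the same drawer position, with no contact at the cabinet the second time. I check against the cabinet's 280 mm depth whether the front, now standing 15 mm proud of the top's edge, is already the shut position.

Run:
```python
from h import *
for c in ['top0','top1','side0']:
    z=np.load(c+'.npz');P=bot.camera_params(c[:-1]);v,u=np.mgrid[0:384,0:512];q=pts(P,np.c_[u.ravel(),v.ravel()],z['d'].ravel())
    b=(q[:,2]>.108)&(q[:,2]<.125)&(q[:,0]>.5)&(q[:,0]<1)
    for y in (-.40,-.25,-.12):
        k=b&(abs(q[:,1]-y)<.012); x=q[k][:,0]; fx=(q[:,2]>.11)&b&(abs(q[:,1]-y)<.012)
        xs=np.sort(q[fx][:,0]); print(c,y,xs[:3].round(3),xs[-3:].round(3),'depth',np.round((xs[-1]-xs[1])*np.cos(.035),3))
z=np.load('top1.npz');P=bot.camera_params('top');v,u=np.mgrid[0:384,0:512];q=pts(P,np.c_[u.ravel(),v.ravel()],z['d'].ravel())
for y in (-.42,-.38,-.2,-.15,-.1):
    k=(abs(q[:,1]-y)<.005)&(q[:,0]>.585)&(q[:,0]<.66)&(q[:,2]>.05); s=q[k][np.argsort(q[k][:,0])]; print(y,[(round(a,3),round(b,3)) for a,b in s[::max(1,len(s)//14)][:,[0,2]]])
```

```text
top0 -0.4 [0.633 0.634 0.634] [0.897 0.897 0.899] depth 0.265
top0 -0.25 [0.627 0.627 0.628] [0.893 0.894 0.896] depth 0.268
top0 -0.12 [0.623 0.623 0.623] [0.889 0.889 0.889] depth 0.266
top1 -0.4 [0.68  0.682 0.683] [0.897 0.898 0.898] depth 0.216
top1 -0.25 [0.624 0.628 0.628] [0.894 0.894 0.895] depth 0.267
top1 -0.12 [0.623 0.623 0.623] [0.888 0.889 0.89 ] depth 0.267
side0 -0.4 [0.633 0.633 0.633] [0.899 0.899 0.899] depth 0.266
side0 -0.25 [0.628 0.629 0.629] [0.893 0.893 0.895] depth 0.266
side0 -0.12 [0.623 0.624 0.624] [0.888 0.888 0.888] depth 0.264
-0.42 []
-0.38 []
-0.2 [(np.float64(0.61), np.float64(0.053)), (np.float64(0.611), np.float64(0.087)), (np.float64(0.612), np.float64(0.074)), (np.float64(0.613), np.float64(0.098)), (np.float64(0.618), np.float64(0.103)), (np.float64(0.622), np.float64(0.101)), (np.float64(0.626), np.float64(0.114)), (np.float64(0.629), np.float64(0.113)), (np.float64(0.632), np.float64(0.113)), (np.float64(0.636), np.float64(0.119)), (np.float64(0.64), np.float64(0.113)), (np.float64(0.644), np.float64(0.114)), (np.float64(0.647), np.float64(
[... 716 characters left out ...]
loat64(0.115)), (np.float64(0.658), np.float64(0.117))]
-0.1 [(np.float64(0.607), np.float64(0.099)), (np.float64(0.608), np.float64(0.079)), (np.float64(0.608), np.float64(0.088)), (np.float64(0.613), np.float64(0.102)), (np.float64(0.617), np.float64(0.099)), (np.float64(0.622), np.float64(0.104)), (np.float64(0.623), np.float64(0.105)), (np.float64(0.627), np.float64(0.115)), (np.float64(0.629), np.float64(0.115)), (np.float64(0.634), np.float64(0.116)), (np.float64(0.637), np.float64(0.114)), (np.float64(0.643), np.float64(0.116)), (np.float64(0.647), np.float64(0.117)), (np.float64(0.65), np.float64(0.117)), (np.float64(0.655), np.float64(0.116)), (np.float64(0.658), np.float64(0.114))]
```

The cabinet top is 265 mm deep, which is 280 minus the 15 mm front. So the front lies against the carcass when shut, and it now does with no gap (0.611 to 0.626 against 0.626). The robot is clear, so I hand in.

```bash
python3 -c "
from workcell import bot
print(bot.job_done())"
```

```text
the job is handed in; nothing more can be done
None
```

I put all five ribbon rolls (mint, coral, yellow, pink and the middle-sized blue) in the drawer, pushed it shut against its stop, left the tub, mug and server untouched, and handed the job in at about 50 s; no verdict came back.

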